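Shut and lock the chute hopper's quarter-turn cover

TASK

Shut the hinged tin cover of the hopper at the head of the chute: press it down gently on its springy rubber seal, never loading the seal or the catch with more than about 20 N, and turn the black wing knob a quarter turn clockwise until it drops into its locked detent and holds the cover by itself. Then let go. Leave the spectacle frame, screwdriver, lens disc and brass weight where they are.

Things in the scene. Friction and masses are not known exactly. Their poses are not given: they have to be found in the camera images.
- hopper: Fixed tin hopper, 150 (x) by 140 (y) mm, walls 126 mm high; the slanted chute leaves its +y side and ends over a shallow steel catch cup. Origin: on the counter under the hopper's middle. Its -x side is the front (towards the robot, but yawed up to 0.35 rad), the cover's hinge is along its +x side; z up.
- rim: Hopper mouth: fixed frame carrying, under the cover, the sprung rubber seal and the steel catch. Its pose is the hopper's and does not tell the seal's height, which (with the catch) differs by +-10 mm from start to start. The seal pushes the cover up at the knob's distance from the hinge: 3.2 N at first touch, then 3 N per mm. Over 20 N on seal and catch together (5.6 mm past first touch) damages it.
- cover_hinge (a point): Middle of the cover's hinge line, on the fixed hopper: 72 mm to the +x side of the hopper's middle, 146 mm above the counter. The hinge runs along the hopper's y axis.
- cover (a joint): Cover angle in rad: 0 = level, positive = open (front edge raised). Starts half open at 0.5 to 0.85; stays wherever it is left (hinge friction 0.25 N m, 2.5 N at the knob, a little more than its weight). Shut and locked it lies between -0.11 and 0.1, depending on the seal's height.
- cover_edge (a point): Middle of the cover's free front edge, on its top face, 150 mm from the hinge. The cover is a flat tin plate, 150 long, 140 wide, 3 mm thick, with a 20 mm skirt hanging down at front and sides; the hinge line lies at its underside, so its top face is 3 mm above the hinge line when level.
- knob (a joint): Wing knob angle in rad, growing clockwise from above; 0 = unlocked, wing along the hinge; 1.57 = locked, wing along the hinge-to-front line; stop at 1.65. Starts at 0.15 to 0.3; friction 0.04 N m. It turns past the catch only with the cover pressed 2.6 mm or more (11 N) into the seal, else it jams at about two thirds. At 1.57 (+-0.09), on easing off, it springs up 1.5 mm or more into the detent.
- knob_grip (a point): Middle of the knob's black wing: a bar 44 long, 12 thick, 26 mm high; its middle is 27 mm above the cover's top face, on a steel boss 26 mm across and 14 mm high (gap under the bar 14 mm). The knob's axis is square to the cover, 100 mm from the hinge line, midway across. Its y axis is along the bar, z along the knob's axis.
- frame: Rose gold round spectacle frame lying folded, about 120 by 50 mm, 10 mm high; bystander. Origin at its underside.
- screwdriver: Jeweller's screwdriver with wooden handle, about 150 mm long, lying; bystander.
- disc: Clear acrylic lens sizer disc, 72 mm across, 5 mm thick, lying flat; bystander. Origin at the centre of its underside.
- weight: Brass bench weight, 52 mm across, 60 mm high, 0.7 kg; bystander. Origin at the centre of its underside.

How it is judged (in metres and radians):
On the way:
1. the cover is swung shut (value of joint cover below 0.11 rad), for 0.1 s.
At the end, for the whole second after the job is handed in: The cover is shut (its angle below 0.11 rad) and the knob stands in its locked detent (its angle above 1.44 rad), both at rest and let go (value of joint cover below 0.11 rad and value of joint knob above 1.44 rad and velocity of joint cover between -0.02 and 0.02 rad/s and velocity of joint knob between -0.05 and 0.05 rad/s); the robot touches nothing.
It fails at once if seal or catch overloaded (more than 20 N) (contact force between rim and anything else above 20 N).
It fails at once if the frame was disturbed (moved more than 20 mm) (distance of frame from where it was at the start of the episode above 0.02 m).
It fails at once if the screwdriver was disturbed (moved more than 20 mm) (distance of screwdriver from where it was at the start of the episode above 0.02 m).
It fails at once if the disc was disturbed (moved more than 20 mm) (distance of disc from where it was at the start of the episode above 0.02 m).
It fails at once if the weight was disturbed (moved more than 20 mm) (distance of weight from where it was at the start of the episode above 0.02 m).
It also fails if it takes over 67 s, if anything falls off the work surface, if the arm or the gripper's body presses on something with over 40 N, if the wrist force passes 120 N, or if a joint passes its speed limit or range.

ROBOT

A 7-joint arm with a two-finger parallel gripper is mounted at the origin on the work surface. World frame = base frame: x ahead of the robot, y to its left, z up, the work surface at z = 0. Lengths are in m, angles in degrees, forces in N, time in s.
With the tool pointing down it reaches from about 0.4 to 0.85 m from the base axis. Payload 10.4 kg.
Tool frame: the origin (TCP) lies midway between the tips of the shut fingers; the grasp point (between the pads) lies 19 mm behind it (r.grip_depth is the distance from the TCP to the grasp point, in m); y points along the fingers, z is the direction in which the jaws open and shut, and the axes are right-handed (so a half turn about y gives the same grasp; the last joint's range is limited). The gripper opens to 87 mm and grips with 3 to 60 N. Pads are 19 mm wide; open, the fingers measure 117 mm over their backs; the gripper's body (75 mm by 190 mm) begins 51 mm behind the grasp point.
Start: joints at [68.377, 19.034, -3.707, 83.658, 1.238, 77.344, -5.071], TCP at [0.217, -0.586, 0.223] pointing down, gripper open.
Joint ranges: [-148.97, 148.97], [-28.65, 121.19], [-84.17, 76.75], [9.2, 138.47], [-72.65, 252.65], [3.7, 117.97], [-149.18, 149.18]. Speed limits (degrees/s): [127.2, 127.2, 159.86, 159.86, 180, 180, 180].

INTERFACE

Orientations are given as [roll, pitch, yaw] about the fixed x, y, z axes, in that order (R = Rz(yaw) Ry(pitch) Rx(roll)).
In Python, from plant import r gives the robot as it stands.
- The arm moves only by the shell command python3 -m pendant 'ROWS' [OPENING]. ROWS is a JSON object of lists of equal length, an entry for each row: "xyz": the shift along the tool's x, y, z in cm, a list of three; "twist": the turn, a rotation vector about the tool's x, y, z in rad, a list of three. In form: {"xyz": [[x, y, z], ...], "twist": [[wx, wy, wz], ...]}. A call has 1 to 5 rows; each row is the pose to reach, as a shift and turn from the pose commanded when the call began, along the tool's axes at that moment; what a row does not reach only later rows make up. A row lasts 1/8 s, in which the tool goes at most 62.5 mm and 10.7 degrees, less where a joint would pass 70% of its speed; a pose out of reach is approached as far as the arm can. A call with a gripper value outside its range is refused whole. OPENING is the closure, from 0 (fully open) to 1 (shut), set as the call begins (- or left out, the last holds). The fingers move at their own pace and stop on an object; the grip force is fixed at half the most. Time passes only in rows, so rows that repeat a pose let the fingers close. It gives the time, the measured TCP pose, the force and the opening at its end, in the units of the state.
- r.state(): the state, without advancing time (a new reading comes with each control period).
- r.camera(name): name is "side" or "top" or "wrist"; returns (picture, depth): 420x560x3 uint8, red, green, blue; 420x560 float32, m along the optical axis (not along the pixel's ray), 0 where there is no reading.
- r.calibration(name): a dict with "intrinsics" (3x3 intrinsics, pixels), "k1" (the pictures are not rectified: a ray, as slopes to the right and down, at radius r is drawn at 1 + k1 r^2 times it, then the intrinsics apply), "T" (4x4, takes a point from camera to world coordinates); the wrist camera has in their place "hand_eye" (4x4, takes a point from camera to tool coordinates, whose origin is the TCP and whose axes are the tool frame's). Camera axes: x right, y down, z forward; pixel columns grow to the right and rows downward; lengths in m; the calibration is good to about 2 mm. A picture is of the moment at which its call begins: read the wrist's pose just before it. calibration takes no time and is no camera call.
- r.finish_job(): hands the job in, once; it reports no verdict.
The state is a dict: "t": time; "qpos": joint angles; "qd": joint speeds; "joint_torque": joint torques, N m; "eef_pos": TCP position; "tool_rot": TCP orientation; "contact_force": force on the tool from outside, world axes, zero at the start; "wrist_torque": the same for the moment, N m; "gripper_width": finger opening in m.
Only numpy, scipy, OpenCV 4.12 (cv2) and the standard library are available. Lean on these libraries where they do the work, as an engineer would, in place of code of your own. Each camera call takes 0.05 s, during which the arm holds its last target.

## Working session

There is one attempt and no reset: what is moved stays moved. The work goes in short steps, Python scripts to look and compute and a shell command to move; the robot and the scene stay as the last step left them, time stands still between calls to the robot, and variables do not carry over. Pictures are saved under pics/ and viewed, and the job is handed in when it is done.

```bash
mkdir -p pics; ls
python3 - <<'E'
from plant import r
import cv2,numpy as np
s=r.state();print(s)
for n in("side","top","wrist"):
    p,d=r.camera(n);cv2.imwrite(f"pics/{n}0.png",p[:,:,::-1]);np.save(f"pics/{n}0.npy",d)
    c=r.calibration(n);print(n,{k:np.round(v,4).tolist() for k,v in c.items()})
E
```

```text
pics
{'t': 0.0, 'qpos': array([68.37463256, 19.07253149, -3.70763517, 83.70694805,  1.23824741,
       77.34516294, -5.06962913]), 'qd': array([ 0.0678549 ,  0.06882705, -0.07155472,  0.03408094, -0.04828491,
       -0.07266022, -0.01679605]), 'joint_torque': array([ 3.90421492e-04, -6.23262763e+01,  2.45361566e-02, -3.89896345e+01,
       -6.13979925e-02,  3.96926771e-02,  1.47743403e-04]), 'eef_pos': array([ 0.21700011, -0.58568462,  0.22174006]), 'tool_rot': array([-9.00846415e+01, -4.48779000e-03, -1.59666529e+02]), 'contact_force': array([0.21253672, 0.78873924, 0.3258431 ]), 'wrist_torque': array([ 0.00798344,  0.01312996, -0.02510981]), 'gripper_width': 0.08729965060018227}
side {'intrinsics': [[427.2826, 0.0, 289.6594], [0.0, 427.2826, 210.7473], [0.0, 0.0, 1.0]], 'k1': 0.0469, 'T': [[0.9103, -0.3034, 0.2817, 0.2815], [-0.4138, -0.6883, 0.5959, -0.6034], [0.0131, -0.6589, -0.7521, 0.7634], [0.0, 0.0, 0.0, 1.0]]}
top {'intrinsics': [[516.5481, 0.0, 283.0824], [0.0, 516.5481, 204.8632], [0.0, 0.0, 1.0]], 'k1': -0.1215, 'T': [[0.0106, -0.9966, 0.0822, 0.4452], [-0.9999, -0.0111, -0.0052, -0.0793], [0.0061, -0.0821, -0.9966, 1.0757], [0.0, 0.0, 0.0, 1.0]]}
wrist {'intrinsics': [[359.2346, 0.0, 277.3524], [0.0, 359.2346, 207.7287], [0.0, 0.0, 1.0]], 'k1': -0.0238, 'hand_eye': [[-0.0004, 0.9698, 0.2438, -0.0668], [0.0011, -0.2438, 0.9698, -0.1627], [1.0, 0.0006, -0.001, -0.0012], [0.0, 0.0, 0.0, 1.0]]}
```

View pics/side0.png

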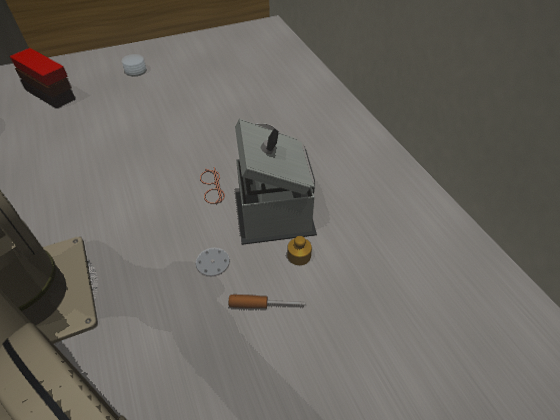

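View pics/top0.png

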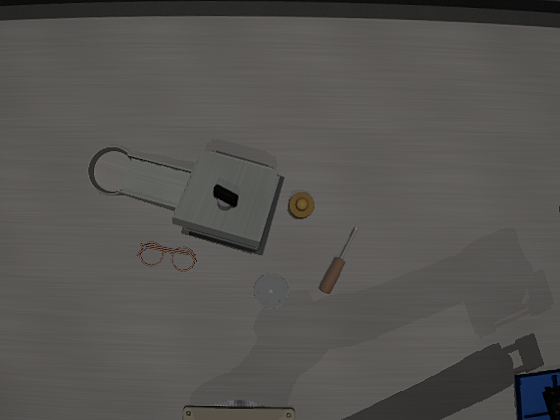

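```bash
cat > h.py <<'E'
import numpy as np,cv2
from plant import r
from scipy.spatial.transform import Rotation as R
def rays(n,uv):
    c=r.calibration(n);K=np.array(c["intrinsics"]);d=np.array([c["k1"],0,0,0,0.])
    return cv2.undistortPoints(np.array(uv,float).reshape(-1,1,2),K,d).reshape(-1,2)
def TW(n,s=None):
    c=r.calibration(n)
    if n!="wrist": return np.array(c["T"])
    T=np.eye(4);T[:3,:3]=R.from_euler("xyz",s["tool_rot"],degrees=True).as_matrix();T[:3,3]=s["eef_pos"]
    return T@np.array(c["hand_eye"])
def cloud(n,D,mask,s=None):
    v,u=np.nonzero(mask&(D>0));q=rays(n,np.c_[u,v]);z=D[v,u][:,None]
    T=TW(n,s);return np.c_[q*z,z]@T[:3,:3].T+T[:3,3],np.c_[u,v]
def plane(P,it=300,tol=.002):
    rng=np.random.default_rng(0);best=None
    for _ in range(it):
        a=P[rng.choice(len(P),3,False)];n=np.cross(a[1]-a[0],a[2]-a[0])
        if np.linalg.norm(n)<1e-9: continue
        n/=np.linalg.norm(n);m=abs((P-a[0])@n)<tol
        if best is None or m.sum()>best.sum():best=m
    Q=P[best];c=Q.mean(0);n=np.linalg.svd(Q-c,full_matrices=False)[2][2];n*=np.sign(n[2])
    return c,n,best
E
python3 - <<'E'
from h import *
for n,poly in (("top",[(205,148),(282,170),(262,250),(172,224)]),("side",[(237,121),(308,152),(314,188),(239,176)])):
    D=np.load(f"pics/{n}0.npy");I=cv2.imread(f"pics/{n}0.png")
    m=np.zeros(D.shape,np.uint8);cv2.fillPoly(m,[np.array(poly)],1)
    P,uv=cloud(n,D,m>0);
    c,nn,b=plane(P);print(n,len(P),b.sum(),c,nn,"tilt",np.arccos(nn[2]),"yaw dir",np.degrees(np.arctan2(nn[1],nn[0])))
    Q=P[b]; pts=(Q[:,:2]*1000).astype(np.float32);
    # rectangle of cover in-plane
    e2=np.cross([0,0,1],nn);e2/=np.linalg.norm(e2);e1=np.cross(nn,e2)
    q=np.c_[(Q-c)@e1,(Q-c)@e2];rc=cv2.minAreaRect((q*1000).astype(np.float32));print(rc)
    ctr=c+e1*rc[0][0]/1e3+e2*rc[0][1]/1e3;print("centre",ctr,"e1",e1,"e2",e2)
    g=I.max(2);k=(g<40)&(m>0);Pk,uk=cloud(n,D,k)
    h=(Pk-c)@nn;s=h>.02;print("knob",k.sum(),s.sum(),Pk[s].mean(0),h[s].max(), uk.mean(0))
    t=s&(h>h[s].max()-.006);X=Pk[t];cc=X.mean(0);d=np.linalg.svd(X-cc)[2][0];print("top",cc,d,np.ptp((X-cc)@d))
E
```

```text
top 7274 5094 [0.53545058 0.00780678 0.18766776] [ 0.47049617 -0.12446555  0.87357981] tilt 0.5082863145261832 yaw dir -14.817654215021955
((-4.647514343261719, 0.5830535888671875), (158.58203125, 147.50021362304688), 0.358894944190979)
centre [0.53952465 0.00733213 0.18540591] e1 [-0.84452859  0.22341249  0.48668092] e2 [ 0.25574365  0.96674463 -0.        ]
knob 375 277 [0.53096297 0.0114537  0.22975358] 0.04344004148904039 [230.81989247 198.77419355]
top [0.53515965 0.01037438 0.2338299 ] [-0.47051827 -0.87278679  0.12982981] 0.042222704416657555
side 3339 2486 [ 0.52995982 -0.0077284   0.18772869] [ 0.4708939  -0.12551277  0.8732156 ] tilt 0.5090341651648272 yaw dir -14.924722079103676
((-6.910240173339844, 10.351898193359375), (160.45822143554688, 141.9106903076172), 0.3638438880443573)
centre [0.53845652 0.00072019 0.18436109] e1 [-0.84375771  0.22489645  0.48733409] e2 [ 0.25754974  0.96626504 -0.        ]
knob 110 88 [ 0.52318106 -0.0046911   0.22831651] 0.04086559653992324 [269.53636364 145.74545455]
top [ 0.52659085 -0.00586175  0.23387436] [-0.31214438 -0.94878722 -0.04866921] 0.016389404374372966
```

```bash
cat >> h.py <<'E'
def Rz(az,tiltR=np.eye(3)):
    a=np.radians(az);z=np.array([np.cos(a),np.sin(a),0]);y=np.array([0,0,-1.])
    return tiltR@np.c_[np.cross(y,z),y,z]
def rel(p,Rt=None):
    s=r.state();R0=R.from_euler("xyz",s["tool_rot"],degrees=True)
    d=R0.inv().apply(np.array(p)-s["eef_pos"])*100
    w=np.zeros(3) if Rt is None else (R0.inv()*R.from_matrix(Rt)).as_rotvec()
    print("xyz",d.round(2).tolist(),"twist",w.round(3).tolist())
E
python3 - <<'E'
from h import *
rel([.5,-.25,.32],Rz(-105));rel([.4975,.0205,.27],Rz(-105))
E
```

```text
xyz [-38.2, -9.78, -21.67] twist [0.001, 0.617, 0.0]
xyz [-47.36, -4.76, -47.11] twist [0.001, 0.617, 0.0]
```

```bash
python3 -m pendant '{"xyz":[[-5,-4,-2],[-10,-7,-5],[-16,-9.8,-8],[-21,-9.8,-11],[-27,-9.8,-14]],"twist":[[0,0.1,0],[0,0.2,0],[0,0.3,0],[0,0.4,0],[0,0.5,0]]}' 1
python3 - <<'E'
from h import *
rel([.5,-.22,.32],Rz(-105));rel([.4975,.0205,.30],Rz(-105))
E
```

```text
t: 0.78
eef_pos: [0.4113, -0.3719, 0.321]
tool_rot: [-90.0, 0.1, 171.5]
contact_force: [0.5, 0.4, 0.3]
gripper_width: 0.045
xyz [-6.52, 0.09, -16.34] twist [-0.001, 0.113, -0.001]
xyz [-2.7, 2.07, -40.09] twist [-0.001, 0.113, -0.001]
```

```bash
python3 -m pendant '{"xyz":[[-2.5,0,-5],[-5,0,-10],[-6.3,0,-16],[-6,0,-22],[-5,0,-28]],"twist":[[0,0.113,0],[0,0.113,0],[0,0.113,0],[0,0.113,0],[0,0.113,0]]}'
python3 - <<'E'
from h import *
rel([.4975,.0205,.30],Rz(-105));print(r.state()["qpos"])
E
```

```text
t: 1.4
eef_pos: [0.5003, -0.1015, 0.3199]
tool_rot: [-90.0, -0.0, 165.2]
contact_force: [1.0, 0.2, -0.1]
gripper_width: 0.0015
xyz [3.38, 1.99, -11.72] twist [0.0, 0.004, 0.0]
[ 29.15936879   3.85519734 -23.92557057  90.38100841   1.55355791
  86.12126322 -99.59426178]
```

```bash
python3 -m pendant '{"xyz":[[1.5,0,-6],[3.4,2,-11.7],[3.4,2,-11.7],[3.4,2,-11.7]],"twist":[[0,0,0],[0,0,0],[0,0,0],[0,0,0]]}'
python3 - <<'E'
from h import *
s=r.state();p,d=r.camera("wrist");cv2.imwrite("pics/w1.png",p[:,:,::-1]);np.save("pics/w1.npy",d)
p,d=r.camera("side");cv2.imwrite("pics/s1.png",p[:,:,::-1])
print(s);rel([.4975,.0205,.235],Rz(-105))
E
```

```text
t: 1.9
eef_pos: [0.4972, 0.0175, 0.3002]
tool_rot: [-90.0, -0.0, 165.2]
contact_force: [-0.0, 0.2, 0.1]
gripper_width: 0.0004
{'t': 1.9, 'qpos': array([  22.05090661,    2.76852223,  -30.14738066,   93.88527512,
          1.42876233,   83.74010256, -113.02958642]), 'qd': array([ 1.22534687,  0.24759584,  1.31287647, -0.61259854,  0.08422884,
        0.05881122, -0.10220513]), 'joint_torque': array([ -1.90407984, -39.60393548,  -2.5876303 , -39.41020131,
        -0.2229008 ,  -0.10894372,  -0.07982547]), 'eef_pos': array([0.49723628, 0.01749715, 0.30024123]), 'tool_rot': array([-8.99651759e+01, -4.79366673e-03,  1.65194097e+02]), 'contact_force': array([-0.0180232 ,  0.23904643,  0.11751435]), 'wrist_torque': array([ 0.02607778,  0.00858249, -0.0550817 ]), 'gripper_width': 0.0004349412425979017}
xyz [0.1, 6.54, -0.39] twist [-0.0, 0.001, -0.0]
```

View pics/w1.png

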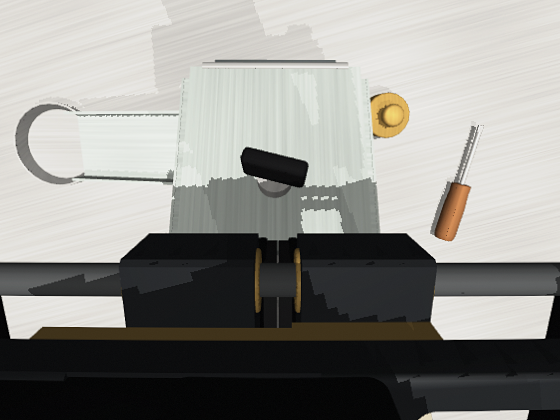

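View pics/s1.png

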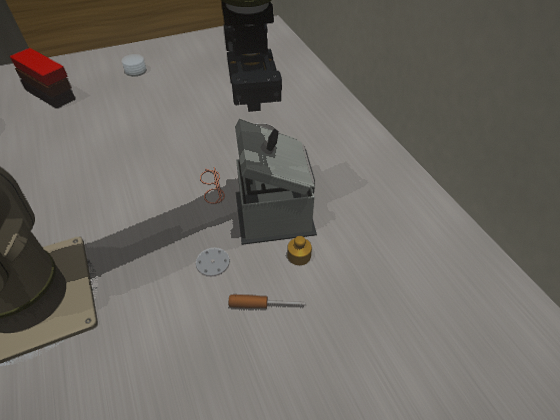

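Wrist view: cover squarely below and ahead, hinge at row ~62, wing knob at (275,167), cover spanning columns 170–380. Refining the plane and knob from this view.

```bash
cat >> h.py <<'E'
def measure(D,I,s,box,n="wrist"):
    m=np.zeros(D.shape,bool);u0,v0,u1,v1=box;m[v0:v1,u0:u1]=1
    P,uv=cloud(n,D,m,s);c,nn,b=plane(P);th=np.arctan2(np.hypot(*nn[:2]),nn[2])
    g=I.max(2);k=(g<60)&m;Pk,uk=cloud(n,D,k,s);h=(Pk-c)@nn
    t=(h>.034)&(h<.046);X=Pk[t]
    q=X-np.outer((X-c)@nn,nn)-c
    hx=np.array([np.cos(np.radians(YAW)),np.sin(np.radians(YAW)),0]);e2=np.array([-hx[1],hx[0],0]);e1=np.cross(nn,e2);e1/=np.linalg.norm(e1)
    if e1@hx>0:e1=-e1
    e2=np.cross(e1,nn);
    if e2[1]<0:e2=-e2
    ang=np.arctan2(nn@hx,nn[2])
    a=cv2.minAreaRect(np.c_[q@e1,q@e2].astype(np.float32)*1000)
    w=a[1];
    kc=c+e1*a[0][0]/1e3+e2*a[0][1]/1e3
    bx=cv2.boxPoints(a);L=max((bx[1]-bx[0],bx[2]-bx[1]),key=np.linalg.norm)
    L=L*np.sign(L[1]);print("plane",c.round(4),nn.round(4),b.sum(),"naz",np.degrees(np.arctan2(nn[1],nn[0])).round(2),"cover",ang.round(4))
    print("knob foot on top face",kc.round(4),"rect",w,"angle",np.arctan2(-L[0],L[1]).round(3),"htop",h[t].max().round(4) if t.any() else None)
    z=.146+.003*nn[2];k0=(c[2]-z)/e1[2] if abs(e1[2])>.1 else np.nan
    H=c-e1*k0;print("hinge-top",H.round(4),"knob r",((kc-H)@e1).round(4),"knob e2 wrt c",((kc-c)@e2).round(4))
    return c,nn,e1,e2,kc
YAW=-14.85
E
python3 - <<'E'
from h import *
s=r.state();s=dict(s);s["eef_pos"]=np.array([0.49723628,0.01749715,0.30024123]);s["tool_rot"]=np.array([-89.9652,-0.0048,165.194])
D=np.load("pics/w1.npy");I=cv2.imread("pics/w1.png")
c,n,e1,e2,kc=measure(D,I,s,(178,72,372,228))
P,uv=cloud("wrist",D,np.s_[D>0] if 0 else (D>0),s);x=(P-c)
on=abs(x@n)<.003;row=on&(uv[:,1]>100)&(uv[:,1]<225)&(uv[:,0]>150)&(uv[:,0]<400);v=(P[row]-kc)@e2;print("lateral wrt knob",np.percentile(v,[.5,1,99,99.5]))
E
```

```text
plane [0.5408 0.0098 0.1845] [ 0.4733 -0.127   0.8717] 27585 naz -15.02 cover 0.5121
knob foot on top face [0.5169 0.0164 0.1984] rect (11.234792709350586, 43.41783142089844) angle 0.251 htop 0.0417
hinge-top [ 0.6026 -0.0066  0.1486] knob r 0.1017 knob e2 wrt c 0.0002
lateral wrt knob [-0.07573968 -0.07513224  0.07452985  0.07525738]
```

Run:
```python
from h import *
H=np.array([.602,-.0065,0]);hx=np.array([.9664,-.2569,0])
for D,z in((.1117,.225),(.1117,.2167)): rel(H-D*hx+[0,0,z],Rz(-104.9))
print(r.state()["contact_force"])
```

```text
xyz [0.48, 7.54, -0.46] twist [-0.0, -0.001, -0.0]
xyz [0.48, 8.37, -0.46] twist [-0.0, -0.001, -0.0]
[ 0.39621392 -0.65296334 -0.3430734 ]
```

```bash
python3 -m pendant '{"xyz":[[0.48,3.5,-0.46],[0.48,7.0,-0.46],[0.48,7.5,-0.46],[0.48,7.5,-0.46]],"twist":[[0,0,0],[0,0,0],[0,0,0],[0,0,0]]}'
python3 - <<'E'
from h import *
H=np.array([.602,-.0065,0]);hx=np.array([.9664,-.2569,0])
for th in (.5,.45,.4,.35,.3,.25,.2,.15): rel(H-(.139*np.cos(th)-.0095)*hx+[0,0,.1486+.139*np.sin(th)])
E
```

```text
t: 2.5
eef_pos: [0.4943, 0.0231, 0.2262]
tool_rot: [-90.0, 0.0, 165.1]
contact_force: [-1.0, 0.5, 0.4]
gripper_width: 0.0006
xyz [0.08, 1.1, 0.1] twist [0.0, 0.0, 0.0]
xyz [0.39, 1.72, 0.1] twist [0.0, 0.0, 0.0]
xyz [0.68, 2.35, 0.1] twist [0.0, 0.0, 0.0]
xyz [0.94, 3.0, 0.1] twist [0.0, 0.0, 0.0]
xyz [1.16, 3.65, 0.1] twist [0.0, 0.0, 0.0]
xyz [1.35, 4.32, 0.1] twist [0.0, 0.0, 0.0]
xyz [1.5, 5.0, 0.1] twist [0.0, 0.0, 0.0]
xyz [1.63, 5.68, 0.1] twist [0.0, 0.0, 0.0]
```

```bash
python3 -m pendant '{"xyz":[[0.1,0.8,0],[0.1,1.1,0],[0.25,1.4,0],[0.39,1.72,0],[0.39,1.72,0]],"twist":[[0,0,0],[0,0,0],[0,0,0],[0,0,0],[0,0,0]]}'
python3 -m pendant '{"xyz":[[0.15,0.3,0],[0.29,0.63,0],[0.42,0.95,0],[0.55,1.28,0],[0.55,1.28,0]],"twist":[[0,0,0],[0,0,0],[0,0,0],[0,0,0],[0,0,0]]}'
```

```text
t: 3.12
eef_pos: [0.4898, 0.0249, 0.2079]
tool_rot: [-90.0, -0.0, 165.2]
contact_force: [0.2, 0.4, 0.3]
gripper_width: 0.0004
t: 3.75
eef_pos: [0.4845, 0.0262, 0.195]
tool_rot: [-90.0, -0.0, 165.2]
contact_force: [-0.2, 0.3, -0.4]
gripper_width: 0.0004
```

```bash
cat >> h.py <<'E'
def snap(n,f):
    s=r.state();p,d=r.camera(n);I=np.ascontiguousarray(p[:,:,::-1]);cv2.imwrite(f"pics/{f}.png",I);np.save(f"pics/{f}.npy",d);return s,I,d
E
python3 - <<'E'
from h import *
snap("side","s2");s,I,d=snap("wrist","w2");print(s["eef_pos"])
c=cv2.imread("pics/s2.png")[80:260,180:360];cv2.imwrite("pics/s2c.png",np.hstack([cv2.resize(c,(400,400)),cv2.resize(I,(400,300))[:,:] if 0 else cv2.resize(I,(400,400))]))
E
```

```text
[0.48459645 0.02621929 0.19515115]
```

View pics/s2c.png

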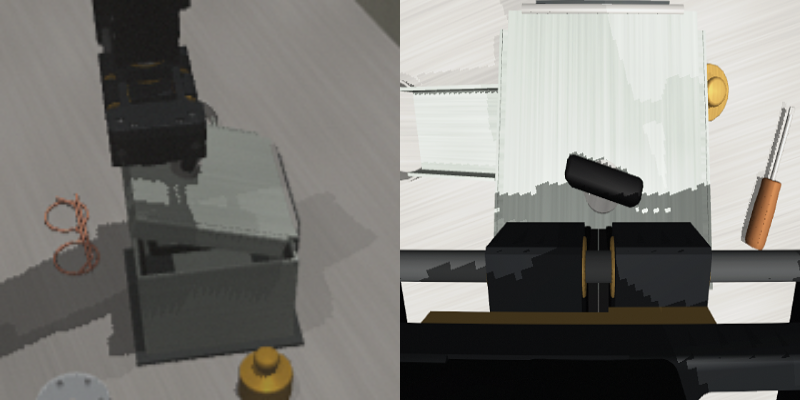

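The cover has followed the fingers down (smaller opening at the front). Continuing to about 0.2 rad.

```bash
python3 - <<'E'
from h import *
D=np.load("pics/w2.npy");I=cv2.imread("pics/w2.png");measure(D,I,r.state(),(360,30,485,190))
H=np.array([.602,-.0065,0]);hx=np.array([.9664,-.2569,0])
for th in (.3,.25,.2,.17,.15): rel(H-(.139*np.cos(th)-.0095)*hx+[0,0,.1486+.139*np.sin(th)])
E
python3 -m pendant '{"xyz":[[0.1,0.3,0],[0.2,0.65,0],[0.3,1.0,0],[0.4,1.35,0],[0.48,1.7,0]],"twist":[[0,0,0],[0,0,0],[0,0,0],[0,0,0],[0,0,0]]}'
```

```text
t: 4.47
eef_pos: [0.48, 0.0275, 0.178]
tool_rot: [-90.0, -0.0, 165.2]
contact_force: [-1.2, -1.0, 0.7]
gripper_width: 0.0007Traceback (most recent call last):
  File "<stdin>", line 2, in <module>
  File "h.py", line 35, in measure
    g=I.max(2);k=(g<60)&m;Pk,uk=cloud(n,D,k,s);h=(Pk-c)@nn
                                ~~~~~^^^^^^^^^
  File "h.py", line 13, in cloud
    v,u=np.nonzero(mask&(D>0));q=rays(n,np.c_[u,v]);z=D[v,u][:,None]
                                 ~~~~^^^^^^^^^^^^^^
  File "h.py", line 6, in rays
    return cv2.undistortPoints(np.array(uv,float).reshape(-1,1,2),K,d).reshape(-1,2)
           ~~~~~~~~~~~~~~~~~~~^^^^^^^^^^^^^^^^^^^^^^^^^^^^^^^^^^^^^^^^
cv2.error: OpenCV(4.12.0) /io/opencv/modules/calib3d/src/undistort.dispatch.cpp:347: error: (-215:Assertion failed) CV_IS_MAT(_src) && CV_IS_MAT(_dst) && (_src->rows == 1 || _src->cols == 1) && (_dst->rows == 1 || _dst->cols == 1) && _src->cols + _src->rows - 1 == _dst->rows + _dst->cols - 1 && (CV_MAT_TYPE(_src->type) == CV_32FC2 || CV_MAT_TYPE(_src->type) == CV_64FC2) && (CV_MAT_TYPE(_dst->type) == CV_32FC2 || CV_MAT_TYPE(_dst->type) == CV_64FC2) in function 'cvUndistortPointsInternal'
```

```bash
python3 -m pendant '{"xyz":[[0.05,0.3,0],[0.1,0.55,0],[0.15,0.8,0],[0.15,0.8,0]],"twist":[[0,0,0],[0,0,0],[0,0,0],[0,0,0]]}'
python3 -m pendant '{"xyz":[[0,0.15,0],[0.03,0.3,0],[0.03,0.3,0]],"twist":[[0,0,0],[0,0,0],[0,0,0]]}'
python3 -m pendant '{"xyz":[[0,0.15,0],[0.02,0.3,0],[0.02,0.3,0]],"twist":[[0,0,0],[0,0,0],[0,0,0]]}'
```

```text
t: 4.97
eef_pos: [0.4785, 0.0278, 0.1701]
tool_rot: [-90.0, -0.0, 165.2]
contact_force: [0.7, -0.2, 0.8]
gripper_width: 0.0004
t: 5.35
eef_pos: [0.4783, 0.0279, 0.1672]
tool_rot: [-90.0, -0.0, 165.2]
contact_force: [-1.0, -0.3, 0.7]
gripper_width: 0.0
t: 5.72
eef_pos: [0.4781, 0.028, 0.1642]
tool_rot: [-90.0, -0.0, 165.2]
contact_force: [-0.6, -0.5, 0.2]
gripper_width: 0.0004
```

```bash
for i in 1; do python3 -m pendant '{"xyz":[[0,0.1,0],[0.01,0.2,0],[0.01,0.2,0]],"twist":[[0,0,0],[0,0,0],[0,0,0]]}'
python3 -m pendant '{"xyz":[[0,0.1,0],[0.01,0.2,0],[0.01,0.2,0]],"twist":[[0,0,0],[0,0,0],[0,0,0]]}'; done
```

```text
t: 6.1
eef_pos: [0.478, 0.028, 0.1622]
tool_rot: [-90.0, -0.0, 165.2]
contact_force: [-0.1, -0.1, 0.4]
gripper_width: 0.0006
t: 6.48
eef_pos: [0.4779, 0.028, 0.1602]
tool_rot: [-90.0, -0.0, 165.2]
contact_force: [-0.4, -1.5, -0.7]
gripper_width: 0.0003
```

```bash
python3 -m pendant '{"xyz":[[0,0.1,0],[0,0.2,0],[0,0.2,0]],"twist":[[0,0,0],[0,0,0],[0,0,0]]}'
python3 -m pendant '{"xyz":[[0,0.1,0],[0,0.2,0],[0,0.2,0]],"twist":[[0,0,0],[0,0,0],[0,0,0]]}'
python3 - <<'E'
from h import *
s,I,d=snap("wrist","w3");print(s["eef_pos"],s["contact_force"]);measure(d,I,s,(150,20,410,205))
E
```

```text
t: 6.85
eef_pos: [0.4779, 0.028, 0.1582]
tool_rot: [-90.0, -0.0, 165.2]
contact_force: [-0.6, -0.6, -0.2]
gripper_width: 0.0004
t: 7.22
eef_pos: [0.4779, 0.028, 0.1562]
tool_rot: [-90.0, 0.0, 165.2]
contact_force: [0.7, 1.1, 0.3]
gripper_width: 0.0008
[0.47792332 0.02798984 0.1562072 ] [0.74864931 1.10650425 0.26237151]
plane [0.5449 0.0107 0.1523] [ 0.0465 -0.0135  0.9988] 45910 naz -16.16 cover 0.0484
knob foot on top face [0.5141 0.0256 0.154 ] rect (4.8604912757873535, 25.002559661865234) angle 0.023 htop 0.0415
hinge-top [nan nan nan] knob r nan knob e2 wrt c 0.0065
```

View pics/w3.png

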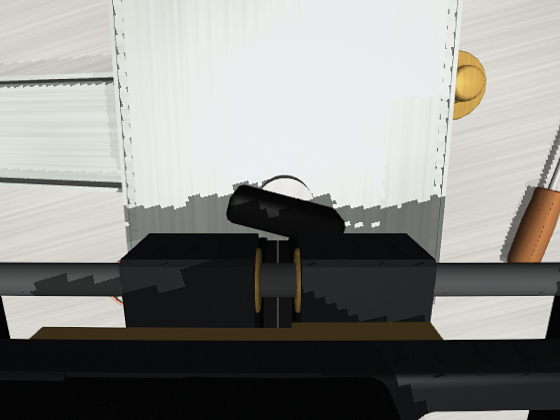

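```bash
python3 -m pendant '{"xyz":[[0,0.1,0],[0,0.2,0],[0,0.2,0]],"twist":[[0,0,0],[0,0,0],[0,0,0]]}'
python3 -m pendant '{"xyz":[[0,0.1,0],[0,0.2,0],[0,0.2,0]],"twist":[[0,0,0],[0,0,0],[0,0,0]]}'
```

```text
t: 7.65
eef_pos: [0.4779, 0.028, 0.1542]
tool_rot: [-90.0, 0.0, 165.2]
contact_force: [-0.1, -0.9, -0.3]
gripper_width: 0.0003
t: 8.02
eef_pos: [0.4779, 0.028, 0.1522]
tool_rot: [-90.0, -0.0, 165.2]
contact_force: [-0.6, -0.4, -0.1]
gripper_width: 0.0003
```

```bash
python3 -m pendant '{"xyz":[[0,0.1,0],[0,0.2,0],[0,0.2,0]],"twist":[[0,0,0],[0,0,0],[0,0,0]]}'
python3 -m pendant '{"xyz":[[0,0.1,0],[0,0.2,0],[0,0.2,0]],"twist":[[0,0,0],[0,0,0],[0,0,0]]}'
```

```text
t: 8.4
eef_pos: [0.4779, 0.028, 0.1502]
tool_rot: [-90.0, -0.0, 165.2]
contact_force: [-0.7, -0.6, -0.1]
gripper_width: 0.0002
t: 8.78
eef_pos: [0.478, 0.028, 0.1484]
tool_rot: [-90.0, 0.0, 165.2]
contact_force: [0.0, 0.5, 1.5]
gripper_width: 0.0006
```

```bash
python3 -m pendant '{"xyz":[[0,0.05,0],[0,0.1,0],[0,0.1,0]],"twist":[[0,0,0],[0,0,0],[0,0,0]]}';python3 -m pendant '{"xyz":[[0,0.05,0],[0,0.1,0],[0,0.1,0]],"twist":[[0,0,0],[0,0,0],[0,0,0]]}'
```

```text
t: 9.15
eef_pos: [0.478, 0.028, 0.1474]
tool_rot: [-90.0, 0.0, 165.2]
contact_force: [-2.2, 0.4, 6.0]
gripper_width: 0.0007
t: 9.52
eef_pos: [0.478, 0.028, 0.1465]
tool_rot: [-90.0, 0.0, 165.2]
contact_force: [-2.4, -0.8, 6.1]
gripper_width: 0.0008
```

```bash
python3 -m pendant '{"xyz":[[0,-2,0],[0,-7,0],[0,-12,0],[0,-12,0]],"twist":[[0,0,0],[0,0,0],[0,0,0],[0,0,0]]}'
python3 - <<'E'
from h import *
s,I,d=snap("wrist","w4");print(s["eef_pos"],s["contact_force"]);measure(d,I,s,(190,80,365,228));snap("side","s4")
E
```

```text
t: 10.02
eef_pos: [0.4797, 0.0283, 0.2696]
tool_rot: [-90.1, 0.4, 165.2]
contact_force: [0.1, 0.3, 0.0]
gripper_width: 0.0003
[0.4797118  0.02833849 0.26964791] [0.05213529 0.25029105 0.02489553]
plane [0.5183 0.0206 0.149 ] [-6.e-03  9.e-04  1.e+00] 24096 naz 171.26 cover -0.006
knob foot on top face [0.5039 0.0196 0.1489] rect (12.244935035705566, 43.8823127746582) angle 0.26 htop 0.0419
hinge-top [nan nan nan] knob r nan knob e2 wrt c -0.0046
```

View pics/w4.png

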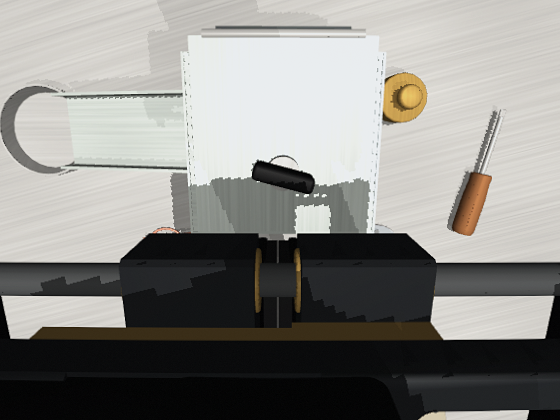

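```bash
python3 -m pendant '{"xyz":[[-0.4,1,0],[-0.8,1.5,0],[-1.2,2,0],[-1.6,2.5,0],[-2,3,0]],"twist":[[0,-0.18,0],[0,-0.36,0],[0,-0.54,0],[0,-0.72,0],[0,-0.9,0]]}' 0
python3 - <<'E'
from h import *
rel([.504,.0194,.21],Rz(-29.8));print(r.state()["qpos"])
E
```

```text
t: 10.75
eef_pos: [0.4965, 0.0228, 0.2342]
tool_rot: [-90.1, -0.1, -142.9]
contact_force: [0.2, -0.0, 1.0]
gripper_width: 0.0427
xyz [-0.39, 2.42, 0.73] twist [0.002, -0.403, 0.002]
[ 22.73067263   4.64015691 -31.94084722 100.03267512   2.49236613
  76.19728796 -62.60798137]
```

```bash
python3 -m pendant '{"xyz":[[-0.2,0.5,0.3],[-0.39,1,0.73],[-0.39,1.5,0.73],[-0.39,1.9,0.73],[-0.39,1.9,0.73]],"twist":[[0,-0.18,0],[0,-0.36,0],[0.002,-0.403,0.002],[0.002,-0.403,0.002],[0.002,-0.403,0.002]]}' 0
python3 - <<'E'
from h import *
s,I,d=snap("wrist","w5");print(s["eef_pos"],s["tool_rot"])
rel([.504,.0194,.158],Rz(-29.8));print(r.state()["qpos"])
E
```

```text
t: 11.38
eef_pos: [0.5042, 0.0194, 0.2162]
tool_rot: [-90.0, 0.0, -120.2]
contact_force: [0.4, 0.1, -0.3]
gripper_width: 0.0851
[0.50419572 0.01936696 0.21624235] [-8.99521661e+01  4.09905651e-02 -1.20199003e+02]
xyz [0.03, 5.87, -0.05] twist [-0.001, -0.007, -0.001]
[ 23.60425425   6.24721926 -32.86108422 100.66606658   3.52860817
  74.00691947 -40.25366598]
```

View pics/w5.png

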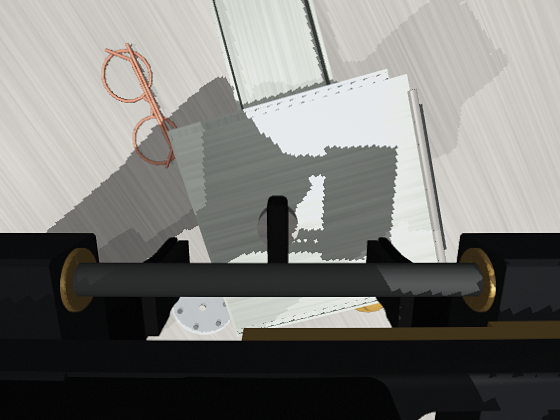

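The wing stands upright at column 277, midway between the open fingers and aligned. Descending.

```bash
python3 -m pendant '{"xyz":[[0,2,0],[0,4,0],[0,5.4,0],[0,5.8,0],[0,5.8,0]],"twist":[[0,0,0],[0,0,0],[0,0,0],[0,0,0],[0,0,0]]}' 0;  python3 -m pendant '{"xyz":[[0,0,0],[0,0,0],[0,0,0],[0,0,0],[0,0,0]],"twist":[[0,0,0],[0,0,0],[0,0,0],[0,0,0],[0,0,0]]}' 1; python3 -m pendant '{"xyz":[[0,0,0],[0,0,0],[0,0,0],[0,0,0]],"twist":[[0,0,0],[0,0,0],[0,0,0],[0,0,0]]}'
python3 - <<'E'
from h import *
print(r.state())
E
```

```text
t: 12.05
eef_pos: [0.5051, 0.0195, 0.1595]
tool_rot: [-89.9, 0.1, -120.1]
contact_force: [-0.2, -0.3, 0.7]
gripper_width: 0.0869
t: 12.68
eef_pos: [0.5049, 0.0194, 0.1593]
tool_rot: [-89.9, 0.1, -120.1]
contact_force: [0.9, 0.7, -0.2]
gripper_width: 0.0447
t: 13.18
eef_pos: [0.5046, 0.0196, 0.1592]
tool_rot: [-89.9, 0.1, -120.1]
contact_force: [-2.3, 0.9, 2.5]
gripper_width: 0.0236
{'t': 13.175, 'qpos': array([ 23.04706091,   9.08051414, -32.89094808, 105.00996672,
         5.34045055,  67.30797566, -41.6987378 ]), 'qd': array([-0.05225041, -0.00279446,  0.0319209 , -0.01637708,  0.11968964,
        0.00470957,  0.11027999]), 'joint_torque': array([ 5.81965316e-01, -4.25877213e+01, -2.25972712e+00, -3.75368464e+01,
        4.71594986e-01, -9.65375081e-01,  7.39573472e-03]), 'eef_pos': array([0.50464434, 0.01956982, 0.1592425 ]), 'tool_rot': array([-8.98964137e+01,  7.35048062e-02, -1.20129014e+02]), 'contact_force': array([-2.31986936,  0.88071694,  2.52032502]), 'wrist_torque': array([ 0.22748122,  0.66604006, -0.04182079]), 'gripper_width': 0.023605180630339343}
```

```bash
python3 -m pendant '{"xyz":[[0,0,0],[0,0,0],[0,0,0],[0,0,0],[0,0,0]],"twist":[[0,0,0],[0,0,0],[0,0,0],[0,0,0],[0,0,0]]}'
python3 - <<'E'
from h import *
s,I,d=snap("wrist","w6");snap("side","s6");print(s["eef_pos"],s["contact_force"],s["wrist_torque"],s["gripper_width"])
E
```

```text
t: 13.8
eef_pos: [0.5047, 0.0196, 0.1592]
tool_rot: [-89.9, 0.1, -120.1]
contact_force: [-4.9, 1.6, 3.1]
gripper_width: 0.0239
[0.50469055 0.01957554 0.15922984] [-4.92626369  1.5667711   3.05395214] [ 0.4378586   1.08296453 -0.0443587 ] 0.023910021702973492
```

View pics/w6.png

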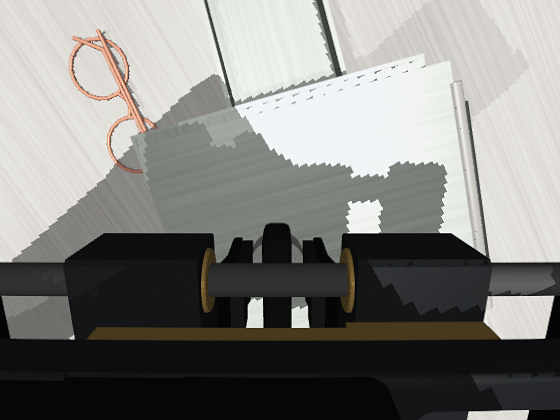

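View pics/s6.png

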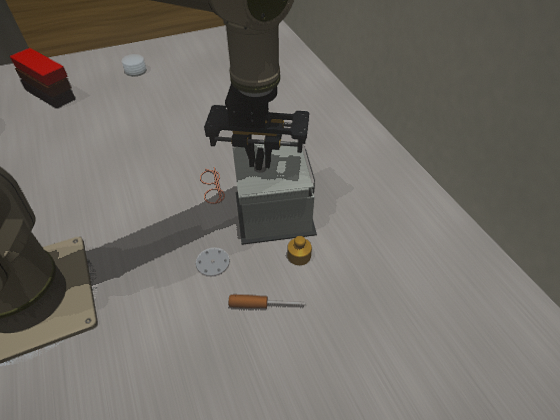

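The fingers have closed on the 26 mm boss (opening 24 mm), with the tips too low. I'll open, lift 8 mm, and close on the wing.

```bash
python3 -m pendant '{"xyz":[[0,0,0],[0,0,0],[0,0,0],[0,-0.5,0],[0,-0.8,0]],"twist":[[0,0,0],[0,0,0],[0,0,0],[0,0,0],[0,0,0]]}' 0.4;  python3 - <<'E'
from h import *
s=r.state();print(s["eef_pos"],s["contact_force"]);rel([.504,.0194,.167],Rz(-29.8))
E
```

```text
t: 14.52
eef_pos: [0.5052, 0.0194, 0.1678]
tool_rot: [-89.8, 0.1, -120.1]
contact_force: [-0.3, -0.2, -0.1]
gripper_width: 0.0517
[0.50515521 0.01939455 0.16781211] [-0.30190356 -0.21590467 -0.08360577]
xyz [0.06, 0.08, -0.1] twist [-0.003, -0.006, -0.002]
```

```bash
python3 -m pendant '{"xyz":[[0.06,0.05,-0.1],[0.06,0.05,-0.1],[0.06,0.05,-0.1],[0.06,0.05,-0.1],[0.06,0.05,-0.1]],"twist":[[-0.003,0,-0.002],[-0.003,0,-0.002],[-0.003,0,-0.002],[-0.003,0,-0.002],[-0.003,0,-0.002]]}' 1;python3 -m pendant '{"xyz":[[0,0,0],[0,0,0],[0,0,0]],"twist":[[0,0,0],[0,0,0],[0,0,0]]}';  python3 - <<'E'
from h import *
s=r.state();print(s["eef_pos"],s["contact_force"],s["wrist_torque"],s["gripper_width"]);
E
```

```text
t: 15.15
eef_pos: [0.5042, 0.0191, 0.1669]
tool_rot: [-90.0, -0.0, -120.1]
contact_force: [0.4, 0.1, -0.5]
gripper_width: 0.012
t: 15.52
eef_pos: [0.5041, 0.0192, 0.1669]
tool_rot: [-90.0, -0.0, -120.2]
contact_force: [3.7, -1.4, -1.2]
gripper_width: 0.0122
[0.50411979 0.01916354 0.16689045] [ 3.66147591 -1.3733005  -1.21756261] [-0.4947031  -1.13087897  0.06725944] 0.012215503066264264
```

```bash
python3 -m pendant '{"xyz":[[0,0.05,0],[0,0.1,0],[0,0.1,0]],"twist":[[0,0,0],[0,0,0],[0,0,0]]}';python3 -m pendant '{"xyz":[[0,0.05,0],[0,0.1,0],[0,0.1,0]],"twist":[[0,0,0],[0,0,0],[0,0,0]]}'
```

```text
t: 15.9
eef_pos: [0.5041, 0.0192, 0.1663]
tool_rot: [-90.0, -0.0, -120.1]
contact_force: [2.9, -3.2, 6.2]
gripper_width: 0.0118
t: 16.27
eef_pos: [0.504, 0.0193, 0.1655]
tool_rot: [-90.0, -0.0, -120.1]
contact_force: [0.9, -2.8, 8.7]
gripper_width: 0.0118
```

```bash
python3 -m pendant '{"xyz":[[0,0.05,0],[0,0.1,0],[0,0.1,0]],"twist":[[0,0,0],[0,0,0],[0,0,0]]}';python3 -m pendant '{"xyz":[[0,0.03,0],[0,0.05,0],[0,0.05,0]],"twist":[[0,0,0],[0,0,0],[0,0,0]]}'
python3 - <<'E'
from h import *
F=[]
for i in range(4): F.append(r.state()["contact_force"]); r.camera("side")
print(np.mean(F,0),r.state()["wrist_torque"],r.state()["qpos"])
E
```

```text
t: 16.65
eef_pos: [0.5039, 0.0193, 0.1648]
tool_rot: [-90.0, -0.0, -120.1]
contact_force: [-1.5, -2.3, 11.3]
gripper_width: 0.0114
t: 17.02
eef_pos: [0.5039, 0.0193, 0.1645]
tool_rot: [-90.0, -0.0, -120.1]
contact_force: [-3.0, -2.3, 13.4]
gripper_width: 0.0118
[-2.93809022 -2.67206997 13.98748934] [-0.84155891  0.24404862  0.06931016] [ 23.10074112   8.78546205 -32.90275475 104.63943599   5.18473579
  68.05786642 -41.57848748]
```

```bash
python3 -m pendant '{"xyz":[[0,0,0],[0,0,0],[0,0,0],[0,0,0],[0,0,0]],"twist":[[0,0.06,0],[0,0.12,0],[0,0.18,0],[0,0.24,0],[0,0.3,0]]}'
```

```text
t: 17.85
eef_pos: [0.5041, 0.0191, 0.1645]
tool_rot: [-89.9, -0.0, -137.5]
contact_force: [-1.8, -3.8, 12.9]
gripper_width: 0.0119
```

```bash
python3 -m pendant '{"xyz":[[0,0,0],[0,0,0],[0,0,0],[0,0,0],[0,0,0]],"twist":[[0,0.06,0],[0,0.12,0],[0,0.18,0],[0,0.24,0],[0,0.3,0]]}'
```

```text
t: 18.48
eef_pos: [0.5043, 0.0188, 0.1645]
tool_rot: [-89.9, 0.0, -154.7]
contact_force: [-2.2, -4.7, 12.0]
gripper_width: 0.0116
```

```bash
python3 -m pendant '{"xyz":[[0,0.03,0],[0,0.06,0],[0,0.06,0],[0,0.06,0],[0,0.06,0]],"twist":[[0,0,0],[0,0,0],[0,0.05,0],[0,0.10,0],[0,0.15,0]]}'
```

```text
t: 19.1
eef_pos: [0.5042, 0.0187, 0.1641]
tool_rot: [-89.9, 0.0, -163.2]
contact_force: [-1.3, -5.0, 14.7]
gripper_width: 0.0116
```

```bash
python3 -m pendant '{"xyz":[[0,0,0],[0,0,0],[0,0,0],[0,0,0],[0,0,0]],"twist":[[0,0.04,0],[0,0.08,0],[0,0.12,0],[0,0.16,0],[0,0.2,0]]}';python3 - <<'E'
from h import *
s=r.state();print(s["contact_force"],s["wrist_torque"])
E
```

```text
t: 19.73
eef_pos: [0.5043, 0.0185, 0.1641]
tool_rot: [-89.9, 0.0, -174.7]
contact_force: [-1.4, -6.1, 14.0]
gripper_width: 0.0118
[-1.38712648 -6.08135843 13.96581809] [-1.4284922  -0.02825027  0.07187557]
```

```bash
python3 -m pendant '{"xyz":[[0,0,0],[0,0,0],[0,0,0],[0,0,0],[0,0,0]],"twist":[[0,0.08,0],[0,0.16,0],[0,0.24,0],[0,0.32,0],[0,0.36,0]]}';python3 - <<'E'
from h import *
s=r.state();print(s["contact_force"],s["wrist_torque"])
E
```

```text
t: 20.35
eef_pos: [0.5043, 0.0182, 0.1641]
tool_rot: [-89.9, 0.1, 164.6]
contact_force: [0.2, -7.1, 13.9]
gripper_width: 0.0119
[ 0.1553425  -7.09905944 13.86422348] [-1.54011378  0.09610653  0.05910313]
```

```bash
python3 -m pendant '{"xyz":[[0,0,0],[0,0,0]],"twist":[[0,0,0],[0,0,0]]}';python3 - <<'E'
from h import *
s,I,d=snap("wrist","w7");print(s["contact_force"],s["wrist_torque"],s["tool_rot"],s["qpos"])
E
```

```text
t: 20.6
eef_pos: [0.5043, 0.0181, 0.1641]
tool_rot: [-89.9, 0.1, 164.7]
contact_force: [-2.0, -5.7, 15.0]
gripper_width: 0.012
[-2.02097231 -5.74266423 15.0191843 ] [-1.53174768  0.04681309 -0.1148374 ] [-8.99060998e+01  7.05921854e-02  1.64733127e+02] [  17.80469019    8.16745511  -27.01230779  104.91783211    4.11938469
   67.82153927 -115.79454795]
```

View pics/w7.png

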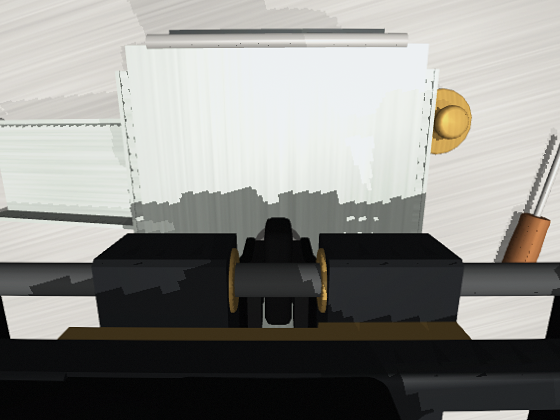

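Wing now runs along the hinge-to-front line (column 278, upright in a view square with the cover). Easing off gently.

```bash
python3 -m pendant '{"xyz":[[0,-0.05,0],[0,-0.1,0],[0,-0.1,0]],"twist":[[0,0,0],[0,0,0],[0,0,0]]}';python3 -m pendant '{"xyz":[[0,-0.03,0],[0,-0.06,0],[0,-0.06,0]],"twist":[[0,0,0],[0,0,0],[0,0,0]]}'
```

```text
t: 21.02
eef_pos: [0.5042, 0.0181, 0.1644]
tool_rot: [-89.9, 0.1, 164.7]
contact_force: [1.4, -6.5, 8.2]
gripper_width: 0.0121
t: 21.4
eef_pos: [0.5042, 0.0181, 0.1648]
tool_rot: [-89.9, 0.1, 164.7]
contact_force: [1.7, -5.9, 4.9]
gripper_width: 0.0115
```

```bash
python3 -m pendant '{"xyz":[[0,-0.03,0],[0,-0.05,0],[0,-0.05,0]],"twist":[[0,0,0],[0,0,0],[0,0,0]]}'
```

```text
t: 21.78
eef_pos: [0.5042, 0.0181, 0.1651]
tool_rot: [-89.9, 0.0, 164.7]
contact_force: [4.0, -6.7, 3.9]
gripper_width: 0.0119
```

```bash
python3 -m pendant '{"xyz":[[0,-0.03,0],[0,-0.04,0],[0,-0.04,0]],"twist":[[0,0,0],[0,0,0],[0,0,0]]}'
```

```text
t: 22.15
eef_pos: [0.5043, 0.0181, 0.1654]
tool_rot: [-89.9, 0.0, 164.7]
contact_force: [4.3, -6.7, 1.7]
gripper_width: 0.0119
```

```bash
python3 -m pendant '{"xyz":[[0,0,0],[0,0,0],[0,0,0],[0,0,0],[0,0,0]],"twist":[[0,0,0],[0,0,0],[0,0,0],[0,0,0],[0,0,0]]}' 0.4;python3 -m pendant '{"xyz":[[0,-1,0],[0,-3,0],[0,-6,0],[0,-10,0],[0,-10,0]],"twist":[[0,0,0],[0,0,0],[0,0,0],[0,0,0],[0,0,0]]}'
python3 - <<'E'
from h import *
s,I,d=snap("wrist","w8");print(s["eef_pos"],s["contact_force"])
E
```

```text
t: 22.78
eef_pos: [0.5036, 0.0195, 0.1651]
tool_rot: [-90.0, -0.1, 164.8]
contact_force: [0.3, -0.2, 0.9]
gripper_width: 0.0499
t: 23.4
eef_pos: [0.5053, 0.0197, 0.2689]
tool_rot: [-90.1, 0.3, 164.8]
contact_force: [-0.1, 0.4, -1.7]
gripper_width: 0.0522
[0.505314   0.01972147 0.2688842 ] [-0.11410688  0.42785117 -1.6565795 ]
```

View pics/w8.png

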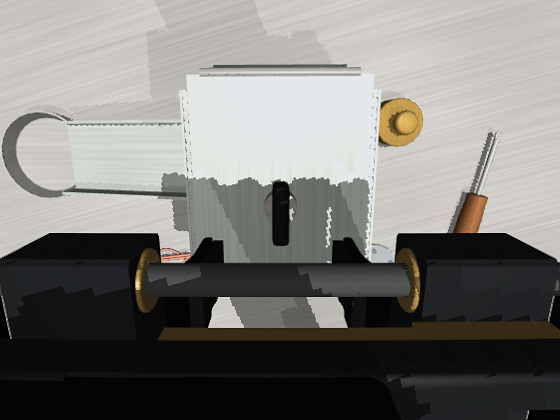

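```bash
python3 -m pendant '{"xyz":[[3,-1,0],[6,-2,0],[6,-2,0],[6,-2,0]],"twist":[[0,0,0],[0,0,0],[0,0,0],[0,0,0]]}'
python3 - <<'E'
from h import *
for f in("w9","w10"):
    s,I,d=snap("wrist",f);print(s["eef_pos"]);measure(d,I,s,(190,60,360,228))
s,I,d=snap("top","t9");snap("side","s9")
E
```

```text
t: 23.95
eef_pos: [0.446, 0.0348, 0.2846]
tool_rot: [-90.0, -0.1, 164.8]
contact_force: [-0.0, -0.6, 0.1]
gripper_width: 0.0525
[0.44597265 0.03475721 0.28464194]
plane [0.5051 0.0229 0.1484] [-0.0117  0.0026  0.9999] 20139 naz 167.26 cover -0.012
knob foot on top face [0.5036 0.0198 0.1484] rect (42.397972106933594, 10.888152122497559) angle -1.566 htop 0.0421
hinge-top [nan nan nan] knob r nan knob e2 wrt c -0.0033
[0.44607158 0.03476125 0.28452906]
plane [0.5052 0.0229 0.1484] [-0.0116  0.0023  0.9999] 20163 naz 168.73 cover -0.0118
knob foot on top face [0.5037 0.0198 0.1484] rect (42.37836456298828, 10.822364807128906) angle -1.564 htop 0.0422
hinge-top [nan nan nan] knob r nan knob e2 wrt c -0.0034
```

View pics/w10.png

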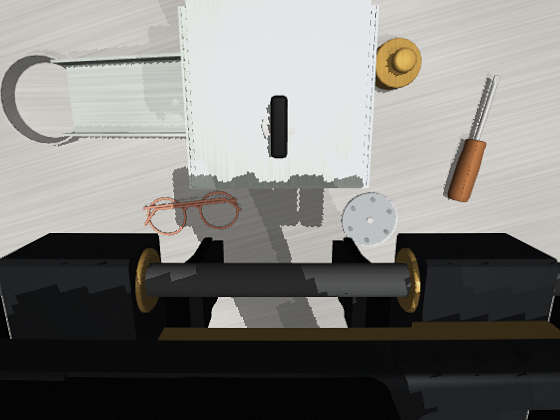

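View pics/s9.png

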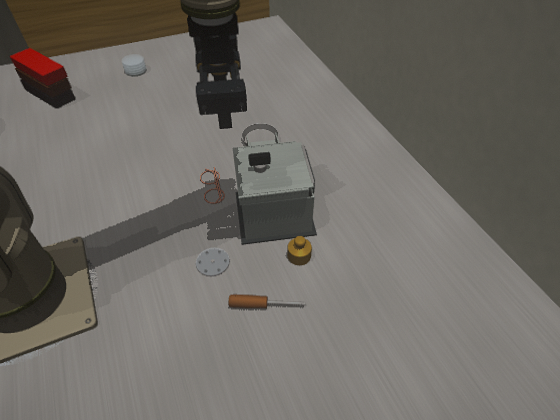

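The knob reads 1.565 rad and the cover −0.012 rad, unchanged between two pictures. The arm is clear and the bystanders appear where they started, so I'm handing in.

Run:
```python
from h import *
print(r.state()["contact_force"],np.abs(r.state()["qd"]).max());print(r.finish_job())
```

```text
[-0.1869923  0.5136429 -0.3442384] 0.20950328006975183
the job is handed in; nothing more can be done
None
```

The cover is shut, the wing knob stands at its locked position, and I handed the job in at about 24 s. I pushed the cover down until the seal touched, gripped the wing and pressed with about 12–15 N. I then turned it a quarter turn clockwise, eased off to about 2 N and let go.

- **Last checks:** the cover angle was −0.012 rad and the knob about 1.565 rad, unchanged between two pictures taken after release. The arm was clear, with about 0 N on the tool. By eye in the side view, the frame, screwdriver, disc and weight stood where they started; I did not measure them.
- **Missed first grasp:** the fingers closed on the steel boss under the knob instead of the wing, with a sideways force of about 5 N. I opened, lifted 8 mm and took the wing properly.
- **Side load while turning:** the grip was about 1 mm off the knob's axis, which put up to about 7 N sideways on it. The load disappeared when I let go.
- **Detent not confirmed directly:** I inferred that it locked from the knob angle and from the cover holding still. It rested only about 0.006 rad lower than when it sat unlocked. The seal load itself was not measured, only estimated from the wrist force at no more than about 15 N.

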